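# Lift the gouge tray out of the carver's chest and hold it level

### The arm

A 6-joint arm with a two-finger parallel gripper is mounted at the origin on the work surface. World frame = base frame: x ahead of the robot, y to its left, z up, the work surface at z = 0. Lengths are in m, angles in rad, forces in N, time in s.
With the tool pointing down it reaches from about 0.325 to 0.9 m from the base axis. Payload 3.5 kg.
Tool frame: the origin (TCP) lies at the very end of the fingers, on their centre line; the grasp point (between the pads) lies 19 mm behind it; z points along the fingers, y is the line along which they close (so a half turn about z gives the same grasp; the last joint's range is limited). The gripper opens to 85 mm and grips with 20 to 120 N. Pads are 22 mm wide; open, the fingers measure 114 mm over their backs; the gripper's body (76 mm by 85 mm) begins 54 mm behind the grasp point. The pads swing forward as they close: fully open they stand 13 mm farther back than shut.
Start: joints at [1.148, 0.276, -0.026, 1.268, 0, 1.467], TCP at [0.196, 0.593, 0.231] pointing down, gripper open.
Joint ranges: [-3.12, 3.12], [-0.85, 1.88], [-1.08, 1.24], [-1.95, 2.15], [-1.57, 1.53], [-3.14, 3.14]. Speed limits (rad/s): [2.57, 2.57, 3.14, 3.14, 3.14, 3.14].

### API

Orientations are given as a 3x3 rotation matrix whose columns are the frame's x, y, z axes.
In Python, from rig import env, optics, workorder gives the robot as it stands.
- The arm moves only by the shell command python3 -m inch 'ROWS' [FORCE]. ROWS is JSON, a list of rows, each a list of 7 numbers: the finger opening in cm, from 0 to 8.54, then the shift along the tool's x, y, z in cm, then the turn, a rotation vector about the tool's x, y, z in degrees. A call has 1 to 8 rows; each row is the pose to reach, as a shift and turn from the pose commanded when the call began, along the tool's axes at that moment; what a row does not reach only later rows make up. A row lasts 1/12 s, in which the tool goes at most 41.7 mm and 7.16 degrees, less where a joint would pass 70% of its speed; a pose out of reach is approached as far as the arm can. A call with a gripper value outside its range is refused whole. The fingers move at their own pace and stop on an object; FORCE is the grip in N (left out, the last holds). Time passes only in rows, so rows that repeat a pose let the fingers close. It gives the time, the measured TCP pose, the force, the opening and the grip force at its end, in the units of the state.
- env.read_state(): the state, without advancing time (a new reading comes with each control period).
- optics.get_image(name): name is "scene" or "top"; returns a dict with "image" (384x512x3 uint8, red, green, blue), "vfov" (degrees; the focal length in pixels is half the picture's height over the tangent of half this angle, whatever the lens; pixels are square), "cx", "cy" (the principal point, pixels), "camera_from_world" (4x4, takes a point from world to camera coordinates). Camera axes: x right, y down, z forward; pixel columns grow to the right and rows downward; lengths in m; the calibration is good to about 2 mm. A picture is of the moment at which its call begins. There is no depth.
- workorder.sign_off(): hands the job in; it is judged then, once.
The state is a dict: "time": time; "joint_positions": joint angles; "qvel": joint speeds; "tau": joint torques, N m; "position": TCP position; "eef_rot": TCP orientation; "contact_force": force on the tool from outside, world axes, zero at the start; "ft_torque": the same for the moment, N m; "gripper_width": opening from 0.0 (shut) to 1.0 (fully open); "grip_force": force on a finger pad.
Only numpy, scipy, OpenCV 4.12 (cv2) and the standard library are available. Lean on these libraries where they do the work, as an engineer would, in place of code of your own. Each camera call takes 0.05 s, during which the arm holds its last target. There are 200 camera calls.

### The job

Swing the lid of the wooden tool chest open, gently, all the way back onto its stop, and leave it open. Then take the tray inside by its dowel handle, lift it straight up and hold it over the chest, its underside 5 to 10 cm above the chest's rim, level and still with both gouges in it; finish while holding it there. Do not tip the tray, and leave the mallet, the whetstone and the carved rosette beside the chest where they are.

Things in the scene. Friction and masses are not known exactly. Their poses are not given: they have to be found in the camera images.
- chest: Dark wooden tool chest, fixed to the bench; outside 174 (its x) x 319 (its y) x 120 mm high, walls 12 mm, open top under the lid. Origin: centre of its underside, on the bench. Its front (low x, towards the robot at yaw 0) is where the lid's handle is; the hinge runs along y at its back top edge.
- lid (a joint): Angle of the chest's lid (rad): 0 shut, grows as its front edge rises, stop at 1.70 (just past upright, leaning back). It may start shut or a little ajar (up to 0.35). The hinge is stiff: the lid stays wherever it is left; about 2 to 5 N at the handle moves it.
- lid_hinge (a point): Middle of the lid's hinge axis, which runs along the chest's y: 87 mm behind the chest's centre, 120 mm above the bench.
- lid_handle (a point): Middle of the lid's handle: a round dark steel bar 12 mm thick and 120 mm long, parallel to the hinge, 216 mm from the hinge axis. It stands out 42 mm in front of the lid's front edge in the plane of the lid (6 mm above the lid's underside), on two side arms at its ends, so there is a free gap of 36 mm between bar and lid (and chest front). Lid 174 x 319 x 12 mm, 0.45 kg.
- tray: Pale wooden lift-out tray in the chest, 130 (its x) x 270 (its y) x 40 mm high, walls 6 mm, with end boards 83 mm high carrying the dowel; loose, about 0.4 kg plus the gouges. Origin: centre of its underside, z up, axes as the chest's within a few degrees. It rests on ledges 30 mm above the bench with about 10 mm of play to the chest's walls all round.
- tray_handle (a point): Middle of the tray's handle: a round wooden dowel 18 mm thick, 254 mm long along the tray's y, its axis 70 mm above the tray's underside, 20 mm below the chest's rim when the tray is in. The space below and beside the dowel is free except for the gouges (tops 30 mm above the tray's underside) and a 26 mm high divider under it.
- gouge_a: Narrow carving gouge lying loose in the tray's front half (low x), along the tray's y: octagonal dark handle 24 mm thick, 105 mm long, steel blade, 193 mm long in all, about 70 g. Origin: underside, about 1 mm from the middle of its length, under its axis; blade to its +y.
- gouge_b: Like gouge_a, with a wider (20 mm) blade end, in the tray's back half (high x).
- mallet: Loose wooden carver's mallet lying on the bench on the chest's left (+y) side: head 70 x 150 x 60 mm, handle 30 mm thick and 130 mm long towards its -y, lying roughly parallel to the chest's side, head nearer the robot. Origin: underside, 15 mm from the handle end of the head. Leave alone.
- whetstone: Loose grey whetstone on a dark wooden base, 60 x 190 x 36 mm, on the bench on the chest's right (-y) side. Origin: centre of its underside. Leave alone.
- rosette: Loose carved pale wooden disc, 100 mm across, 30 mm high, on the bench, front right of the chest. Origin: centre of its underside. Leave alone.

How it is judged:
On the way, in this order (a step that is already met when the one before it is completed fails the run):
1. the lid is open on its stop while the tray is still in the chest (value of joint lid above 1.62 rad and height (world z) of tray below 0.05 m), for 0.2 s.
2. the tray is lifted clear of the chest by the fingers (height (world z) of tray above 0.15 m and contact force between tray and the fingers above 2 N and contact force between tray and chest below 0.2 N), for 0.2 s.
At the end, for the whole second after the job is handed in: The fingers alone hold the tray: underside 35 to 120 mm above the chest rim, centre within 70 mm of the chest centre from above, level within 0.12 rad, still (30 mm/s, 0.15 rad/s), both gouges in it, lid open beyond 1.6 rad (value of joint lid above 1.6 rad and height (world z) of tray between 0.155 and 0.24 m and horizontal distance between tray and chest below 0.07 m and angle between tray's own z axis and vertical below 0.12 rad and linear speed of tray below 0.03 m/s and angular speed of tray below 0.15 rad/s and contact force between tray and the fingers above 2 N and contact force between tray and chest below 0.2 N and z of gouge_a in the frame of tray between -0.005 and 0.05 m and x of gouge_a in the frame of tray between -0.062 and 0.062 m and y of gouge_a in the frame of tray between -0.131 and 0.131 m and z of gouge_b in the frame of tray between -0.005 and 0.05 m and x of gouge_b in the frame of tray between -0.062 and 0.062 m and y of gouge_b in the frame of tray between -0.131 and 0.131 m); the arm keeps its last pose, push and grip.
It fails at once if the lid is slammed: swung faster than 2.5 rad/s, or onto its stop (beyond 1.6 rad) faster than 1.2 rad/s (velocity of joint lid above 2.5 rad/s or (value of joint lid above 1.6 rad and velocity of joint lid above 1.2 rad/s)).
It fails at once if the tray is tipped by more than 0.3 rad (17 degrees) (angle between tray's own z axis and vertical above 0.3 rad).
It fails at once if a bystander (mallet, whetstone, rosette) is moved more than 30 mm (distance of any of mallet, whetstone, rosette from where it was at the start of the episode above 0.03 m).
It also fails if it takes over 56 s, if anything falls off the work surface, if the arm or the gripper's body presses on something with over 40 N, if the wrist force passes 120 N, or if a joint passes its speed limit or range.

## Working session

There is one attempt and no reset: what is moved stays moved. The work goes in short steps, Python scripts to look and compute and a shell command to move; the robot and the scene stay as the last step left them, time stands still between calls to the robot, and variables do not carry over. Pictures are saved under pics/ and viewed, at most 10 in all, crops included, and the job is handed in when it is done.

```bash
ls; mkdir -p pics
python3 - <<'E'
from rig import env, optics
import cv2,numpy as np
s=env.read_state()
for k,v in s.items(): print(k,np.round(v,3).tolist())
for n in("scene","top"):
    d=optics.get_image(n); cv2.imwrite(f"pics/{n}0.png",cv2.resize(d["image"][:,:,::-1],(768,576),interpolation=cv2.INTER_CUBIC))
    np.savez(f"pics/{n}0.npz",**d)
    print(n,d["vfov"],d["cx"],d["cy"],np.round(d["camera_from_world"],3).tolist())
E
```

```text
pics
time 0.0
joint_positions [1.148, 0.277, -0.028, 1.268, -0.0, 1.467]
qvel [-0.002, 0.002, 0.002, 0.001, -0.001, 0.001]
tau [0.001, -44.551, 29.52, 0.016, -0.0, -0.0]
position [0.196, 0.593, 0.23]
eef_rot [[-0.949, 0.314, -0.001], [0.314, 0.949, -0.002], [0.0, -0.002, -1.0]]
contact_force [-0.444, 0.1, -0.284]
ft_torque [0.009, -0.032, 0.004]
grip_force 0.0
gripper_width 0.997
scene 44.49907743439135 254.1615776887636 193.51417851876286 [[-0.354, 0.935, -0.014, 0.186], [0.597, 0.215, -0.773, -0.251], [-0.72, -0.282, -0.635, 1.754], [0.0, 0.0, 0.0, 1.0]]
top 46.00698800066846 252.5716966634519 197.59355687305674 [[0.004, -0.999, -0.032, 0.027], [-0.987, 0.001, -0.163, 0.578], [0.163, 0.033, -0.986, 0.988], [0.0, 0.0, 0.0, 1.0]]
```

View pics/scene0.png

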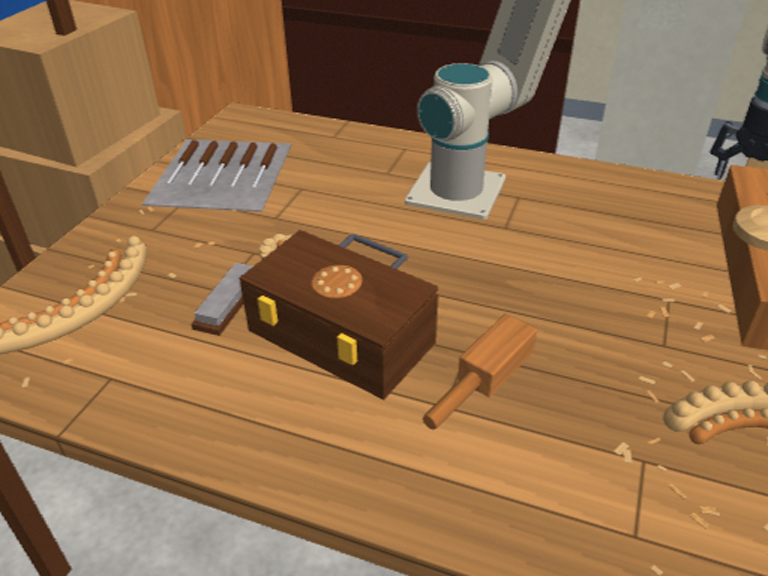

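View pics/top0.png

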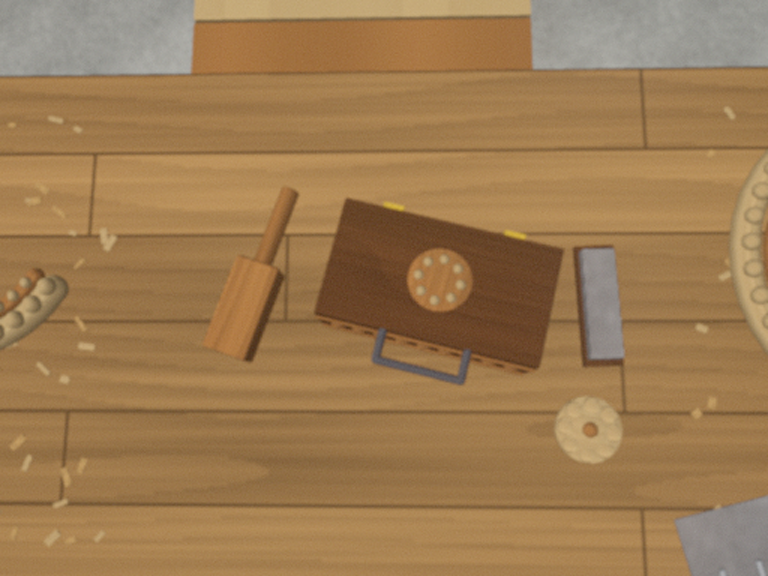

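The scene view shows the chest shut or nearly so, with the handle bar at about (352,236)-(407,260) on the robot side. The top view (1.5x) has lid corners at (346,199), (563,249), (539,370), (317,315), the bar at (375,361)-(463,382), the mallet on the left, and the whetstone and rosette on the right.

```bash
cat > h.py <<'E'
import numpy as np,cv2
def load(n): return dict(np.load(f"pics/{n}.npz"))
def ray(d,u,v):
    f=192/np.tan(np.radians(d["vfov"])/2); T=d["camera_from_world"]; R=T[:3,:3]
    return -R.T@T[:3,3], R.T@np.array([(u-d["cx"])/f,(v-d["cy"])/f,1])
def onz(d,u,v,z):
    o,r=ray(d,u,v); return o+r*(z-o[2])/r[2]
def tri(d1,p1,d2,p2):
    o1,r1=ray(d1,*p1);o2,r2=ray(d2,*p2)
    s=np.linalg.lstsq(np.c_[r1,-r2],o2-o1,rcond=None)[0]
    a,b=o1+r1*s[0],o2+r2*s[1]; return (a+b)/2,np.linalg.norm(a-b)
def proj(d,P):
    f=192/np.tan(np.radians(d["vfov"])/2); p=d["camera_from_world"]@np.r_[P,1]
    return p[0]/p[2]*f+d["cx"],p[1]/p[2]*f+d["cy"]
E
python3 - <<'E'
from h import *
np.set_printoptions(precision=4,suppress=True)
t=load("top0");s=load("scene0")
C=np.array([(346,199),(563,249),(539,370),(317,315)])/1.5
for z in(.132,): 
    P=[onz(t,*c,z) for c in C]; print([p[:2] for p in P],[np.linalg.norm(P[i]-P[(i+1)%4]) for i in range(4)])
def bar(d,x0,x1,y0,y1):
    im=d["image"].astype(int); m=((im[...,2]-im[...,0]>4)&(im.sum(2)<400)).astype(np.uint8)
    k=np.zeros_like(m);k[y0:y1,x0:x1]=m[y0:y1,x0:x1]
    ys,xs=np.nonzero(k);c,h=cv2.findContours(k,0,1)[:2]; print(len(xs)); return xs,ys
x,y=bar(t,240,325,215,262)
print("top bar",cv2.boxPoints(cv2.minAreaRect(np.c_[x,y].astype(np.float32))))
x,y=bar(s,220,280,150,185)
print("scene bar",cv2.boxPoints(cv2.minAreaRect(np.c_[x,y].astype(np.float32))))
# lid top corners in both views
S=np.array([(0,0),(242,281),(0,0),(437,288)])/1.5
# back right: scene (242,281); back left lid top: (383,346)?; front left (437,288); front right (300,232)
for name,a,b in [("backright",C[1],(242,281)),("backleft",C[0],(383,346)),("frontleft",C[3],(437,288)),("frontright",C[2],(300,232))]:
    print(name,*tri(t,a,s,np.array(b)/1.5))
cv2.imwrite("pics/c1.png",np.hstack([cv2.resize(s["image"][140:270,150:300,::-1],(600,520)),]))
E
```

```text
[array([0.7058, 0.0729]), array([ 0.631 , -0.2335]), array([ 0.4616, -0.1942]), array([0.5376, 0.1116])] [np.float64(0.31542290463623224), np.float64(0.17385550810722147), np.float64(0.31507512670007215), np.float64(0.1726377042762105)]
0
top bar [[0. 0.]
 [0. 0.]
 [0. 0.]
 [0. 0.]]
103
scene bar [[226.9379 163.1509]
 [230.8314 153.6953]
 [270.4142 169.9941]
 [266.5207 179.4497]]
backright [ 0.6321 -0.2332  0.1224] 0.0054660456543953765
backleft [0.7076 0.0735 0.1261] 0.00031568074213154246
frontleft [0.538  0.1124 0.1282] 0.0006826001919195277
frontright [ 0.4618 -0.1948  0.1282] 0.00039638356949501873
```

View pics/c1.png

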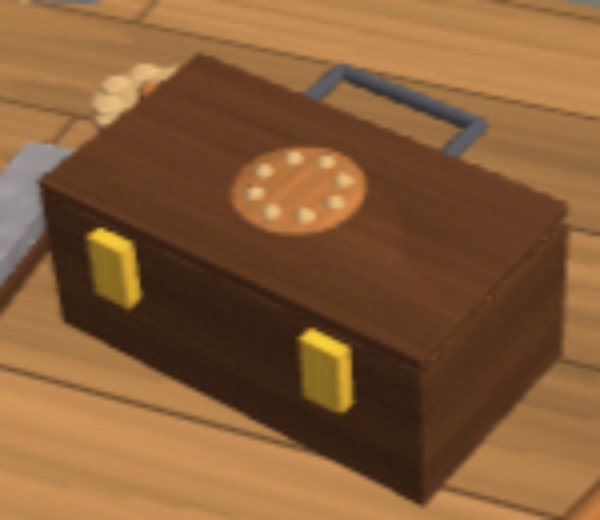

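The lid looks shut: its corners triangulate to z ≈ 0.126–0.128 against 0.132 expected. I'll check the handle and plan the approach.

```bash
cat >> h.py <<'E'
np.set_printoptions(precision=2,suppress=True)
YX=np.array([.0748,.3064,0])/np.linalg.norm([.0748,.3064]); CX=np.array([YX[1],-YX[0],0])
RG=np.c_[np.cross(CX,[0,0,-1]),CX,[0,0,-1]]
HINGE=np.array([.6684,-.0803,.12])
def go(target,R=None):
    from rig import env; from scipy.spatial.transform import Rotation as Ro
    s=env.read_state(); R0=np.array(s["eef_rot"]); p=np.array(s["position"])
    rv=Ro.from_matrix(R0.T@(RG if R is None else R)).as_rotvec(degrees=True)
    print("t",s["time"],"pos",np.round(p,4),"shift cm",R0.T@(np.array(target)-p)*100,"rot",rv,"F",np.array(s["contact_force"]),"g",s["gripper_width"],s["grip_force"])
E
python3 - <<'E'
from h import *
t=load("top0");s=load("scene0")
H=HINGE-CX*.216+[0,0,.006]
print("pred handle",np.round(H,4),"px top*1.5",np.array(proj(t,H))*1.5,"scene*1.5",np.array(proj(s,H))*1.5)
P,e=tri(t,np.array((419,371.5))/1.5,s,np.array((379,246.5))/1.5); print("tri",np.round(P,4),e)
print(np.round(onz(t,419/1.5,371.5/1.5,.126),4))
print("yaw",np.degrees(np.arctan2(CX[1],CX[0])))
go([H[0],H[1],.19])
E
```

```text
pred handle [ 0.46 -0.03  0.13] px top*1.5 [417.85 372.2 ] scene*1.5 [378.58 248.55]
tri [ 0.46 -0.03  0.13] 0.002497792328383132
[ 0.46 -0.03  0.13]
yaw -13.719013848492464
t 0.1 pos [0.2  0.59 0.23] shift cm [-44.45 -50.77   4.12] rot [-0.1   0.07 85.39] F [-0.38 -0.8   0.78] g 0.998588151572706 0.0
```

```bash
python3 -m inch '[[3.5,-22,-25,0,0,0,57],[3.5,-22,-25,0,0,0,57],[3.5,-22,-25,0,0,0,57],[3.5,-22,-25,0,0,0,57],[3.5,-22,-25,0,0,0,57],[3.5,-22,-25,0,0,0,57],[3.5,-22,-25,0,0,0,57],[3.5,-22,-25,0,0,0,57]]' 20; python3 -c "
from h import *
H=HINGE-CX*.216
go([H[0],H[1],.19])"
```

```text
time: 0.77
position: [0.3266, 0.2848, 0.231]
eef_rot: [[-0.248, 0.969, -0.0], [0.969, 0.248, -0.0], [-0.0, -0.0, -1.0]]
contact_force: [0.7, -0.4, -0.1]
gripper_width: 0.412
grip_force: 0.0
t 0.7667 pos [0.33 0.28 0.23] shift cm [-33.67   5.     4.1 ] rot [-0.01  0.02 28.08] F [ 0.66 -0.43 -0.06] g 0.4116687249767626 0.0
```

```bash
python3 -m inch '[[3.5,-33.7,5,0,0,0,28.1],[3.5,-33.7,5,0,0,0,28.1],[3.5,-33.7,5,0,0,0,28.1],[3.5,-33.7,5,0,0,0,28.1],[3.5,-33.7,5,0,0,0,28.1],[3.5,-33.7,5,0,0,0,28.1],[3.5,-33.7,5,0,0,0,28.1],[3.5,-33.7,5,0,0,0,28.1]]'; python3 -m inch '[[3.5,0,0,1,0,0,0],[3.5,0,0,2,0,0,0],[3.5,0,0,2,0,0,0],[3.5,0,0,2,0,0,0]]'
python3 - <<'E'
from h import *
from rig import optics
H=HINGE-CX*.216
go([H[0],H[1],.109])
d=optics.get_image("top");np.savez("pics/top1.npz",**d)
d2=optics.get_image("scene")
cv2.imwrite("pics/m1.png",np.hstack([cv2.resize(d["image"][190:280,220:340,::-1],(400,300)),cv2.resize(d2["image"][90:240,150:350,::-1],(400,300))]))
E
```

```text
time: 1.43
position: [0.4576, -0.0218, 0.2311]
eef_rot: [[0.233, 0.973, -0.0], [0.973, -0.233, 0.0], [0.0, -0.0, -1.0]]
contact_force: [0.7, 0.4, 0.5]
gripper_width: 0.41
grip_force: 0.0
time: 1.77
position: [0.4558, -0.0186, 0.2099]
eef_rot: [[0.231, 0.973, -0.004], [0.973, -0.231, 0.001], [0.0, -0.004, -1.0]]
contact_force: [0.3, 1.3, -0.0]
gripper_width: 0.408
grip_force: 0.0
t 1.7667 pos [ 0.46 -0.02  0.21] shift cm [-0.96  0.54 10.09] rot [-0.21 -0.01  0.37] F [ 0.34  1.27 -0.  ] g 0.40776776104243795 0.0
```

View pics/m1.png

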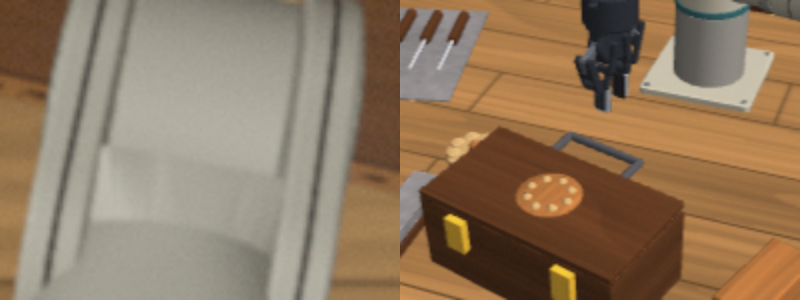

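The arm hides the chest from the top camera. The scene view shows the fingers above the handle bar. I'm correcting the alignment and descending.

```bash
python3 -m inch '[[3.5,-1,0.5,1,0,0,0.4],[3.5,-1,0.5,2.5,0,0,0.4],[3.5,-1,0.5,4,0,0,0.4],[3.5,-1,0.5,5,0,0,0.4],[3.5,-1,0.5,5,0,0,0.4],[3.5,-1,0.5,5,0,0,0.4]]'
python3 - <<'E'
from h import *
H=HINGE-CX*.216
go([H[0],H[1],.109])
E
```

```text
time: 2.37
position: [0.4596, -0.0304, 0.1608]
eef_rot: [[0.238, 0.971, -0.001], [0.971, -0.238, 0.0], [-0.0, -0.001, -1.0]]
contact_force: [-0.6, -0.6, 1.0]
gripper_width: 0.412
grip_force: 0.0
t 2.3667 pos [ 0.46 -0.03  0.16] shift cm [ 0.11 -0.13  5.18] rot [-0.08  0.01 -0.07] F [-0.56 -0.57  0.99] g 0.41233368362326966 0.0
```

```bash
python3 -m inch '[[3.5,0,-0.1,1.5,0,0,0],[3.5,0,-0.1,3,0,0,0],[3.5,0,-0.1,4.2,0,0,0],[3.5,0,-0.1,5.2,0,0,0],[3.5,0,-0.1,5.2,0,0,0],[3.5,0,-0.1,5.2,0,0,0]]' && python3 -m inch '[[0.6,0,0,0,0,0,0],[0.6,0,0,0,0,0,0],[0.6,0,0,0,0,0,0],[0.6,0,0,0,0,0,0],[0.6,0,0,0,0,0,0],[0.6,0,0,0,0,0,0],[0.6,0,0,0,0,0,0],[0.6,0,0,0,0,0,0]]' 30
```

```text
time: 2.87
position: [0.4593, -0.0304, 0.1095]
eef_rot: [[0.239, 0.971, -0.0], [0.971, -0.239, -0.0], [-0.0, -0.0, -1.0]]
contact_force: [0.4, -0.2, -0.4]
gripper_width: 0.41
grip_force: 0.0
time: 3.53
position: [0.4613, -0.0309, 0.1103]
eef_rot: [[0.239, 0.971, 0.004], [0.971, -0.239, -0.001], [0.0, 0.004, -1.0]]
contact_force: [5.4, -0.3, 0.4]
gripper_width: 0.132
grip_force: 29.4
```

Run:
```python
import numpy as np
a0=.006/.216
P=lambda t:21.6*np.array([-np.cos(t+a0),np.sin(t+a0)])
st=0
for n,dt in((8,.055),(8,.055),(8,.055),(8,.04),(6,.01)):
    print([ (round(float(d[0]),2),round(float(-d[1]),2)) for d in [P(st+dt*(i+1))-P(st) for i in range(n)]]); st+=n*dt
print(st)
```

```text
[(0.07, -1.19), (0.2, -2.37), (0.39, -3.54), (0.65, -4.7), (0.97, -5.84), (1.36, -6.96), (1.81, -8.07), (2.31, -9.14)]
[(0.56, -1.05), (1.19, -2.06), (1.86, -3.03), (2.59, -3.97), (3.37, -4.87), (4.2, -5.72), (5.07, -6.53), (5.98, -7.28)]
[(0.96, -0.71), (1.95, -1.36), (2.98, -1.95), (4.04, -2.49), (5.12, -2.97), (6.23, -3.39), (7.37, -3.75), (8.52, -4.04)]
[(0.85, -0.17), (1.7, -0.31), (2.56, -0.42), (3.42, -0.49), (4.28, -0.53), (5.14, -0.53), (6.01, -0.5), (6.87, -0.43)]
[(0.21, 0.02), (0.43, 0.05), (0.64, 0.07), (0.86, 0.1), (1.07, 0.13), (1.29, 0.16)]
1.7000000000000002
```

```bash
python3 -m inch '[[0.6,0,0.1,-1.2,0,0,0],[0.6,0,0.2,-2.4,0,0,0],[0.6,0,0.4,-3.5,0,0,0],[0.6,0,0.65,-4.7,0,0,0],[0.6,0,1,-5.8,0,0,0],[0.6,0,1.4,-7,0,0,0],[0.6,0,1.8,-8.1,0,0,0],[0.6,0,2.3,-9.1,0,0,0]]'; python3 -c "
from h import *
go(HINGE)"
```

```text
time: 4.2
position: [0.4886, -0.0377, 0.201]
eef_rot: [[0.239, 0.971, 0.014], [0.971, -0.239, -0.003], [0.0, 0.014, -1.0]]
contact_force: [22.9, -5.5, -19.3]
gripper_width: 0.128
grip_force: 30.2
t 4.2 pos [ 0.49 -0.04  0.2 ] shift cm [ 0.16 18.36  8.36] rot [ 0.82 -0.01 -0.13] F [ 22.92  -5.52 -19.28] g 0.12777854545697642 30.18121898174286
```

Forward travel and pull suggest the lid started slightly ajar (about 0.05 rad). I'm re-planning the arc from the current angle, with the offset relieved.

```bash
cat > arc.py <<'E'
import numpy as np,sys
def arc(f,dt,n=8,oy=0,oz=0):
    P=lambda t:21.6*np.array([-np.cos(t),np.sin(t)])
    print([ (round(float(d[0])+oy,1),round(float(-d[1])+oz,1)) for d in [P(f+dt*(i+1))-P(f) for i in range(n)]])
arc(*map(eval,sys.argv[1:]))
E
python3 arc.py .53 .05 8 .5; python3 arc.py .93 .05; python3 arc.py 1.33 .05
```

```text
[(1.1, -0.9), (1.7, -1.8), (2.3, -2.7), (3.0, -3.5), (3.8, -4.3), (4.6, -5.0), (5.4, -5.7), (6.2, -6.4)]
[(0.9, -0.6), (1.8, -1.2), (2.7, -1.7), (3.7, -2.2), (4.7, -2.7), (5.7, -3.0), (6.7, -3.4), (7.8, -3.7)]
[(1.1, -0.2), (2.1, -0.4), (3.2, -0.5), (4.3, -0.6), (5.3, -0.6), (6.4, -0.6), (7.5, -0.5), (8.6, -0.4)]
```

```bash
python3 -m inch '[[0.6,0,0.9,-0.9,0,0,0],[0.6,0,1.7,-1.8,0,0,0],[0.6,0,2.3,-2.7,0,0,0],[0.6,0,3,-3.5,0,0,0],[0.6,0,3.8,-4.3,0,0,0],[0.6,0,4.6,-5,0,0,0],[0.6,0,5.4,-5.7,0,0,0],[0.6,0,6.2,-6.4,0,0,0]]'; python3 -c "
from h import *
go(HINGE)"
```

```text
time: 4.87
position: [0.5369, -0.0497, 0.2623]
eef_rot: [[0.239, 0.971, -0.012], [0.971, -0.239, 0.002], [-0.001, -0.012, -1.0]]
contact_force: [-5.8, 0.3, -0.8]
gripper_width: 0.128
grip_force: 30.3
t 4.8667 pos [ 0.54 -0.05  0.26] shift cm [ 0.18 13.68 14.06] rot [-0.7   0.05 -0.1 ] F [-5.81  0.29 -0.81] g 0.12757145538379544 30.304518342018127
```

```bash
python3 -m inch '[[0.6,0,0.9,-0.6,0,0,0],[0.6,0,1.7,-1.3,0,0,0],[0.6,0,2.6,-1.9,0,0,0],[0.6,0,3.6,-2.4,0,0,0],[0.6,0,4.6,-2.9,0,0,0],[0.6,0,5.6,-3.3,0,0,0],[0.6,0,6.6,-3.7,0,0,0],[0.6,0,7.6,-4,0,0,0]]'; python3 -c "
from h import *
go(HINGE)"; for f in 1.25 1.3; do python3 arc.py $f .045;done
```

```text
time: 5.53
position: [0.6121, -0.0685, 0.3049]
eef_rot: [[0.239, 0.971, -0.008], [0.971, -0.239, 0.0], [-0.001, -0.007, -1.0]]
contact_force: [-5.7, -1.1, 6.0]
gripper_width: 0.127
grip_force: 30.4
t 5.5333 pos [ 0.61 -0.07  0.3 ] shift cm [ 0.23  5.89 18.45] rot [-0.43  0.08 -0.11] F [-5.74 -1.06  5.98] g 0.12705830210174368 30.43348252773285
[(0.9, -0.3), (1.9, -0.5), (2.8, -0.7), (3.8, -0.9), (4.7, -1.0), (5.7, -1.1), (6.7, -1.1), (7.7, -1.1)]
[(0.9, -0.2), (1.9, -0.4), (2.9, -0.6), (3.8, -0.7), (4.8, -0.8), (5.8, -0.8), (6.7, -0.8), (7.7, -0.7)]
```

```bash
python3 -m inch '[[0.6,0,0.9,-0.2,0,0,0],[0.6,0,1.9,-0.4,0,0,0],[0.6,0,2.9,-0.6,0,0,0],[0.6,0,3.8,-0.7,0,0,0],[0.6,0,4.8,-0.8,0,0,0],[0.6,0,5.7,-0.8,0,0,0],[0.6,0,6.6,-0.8,0,0,0],[0.6,0,7.4,-0.7,0,0,0]]'; python3 -c "
from h import *
go(HINGE)"
```

```text
time: 6.2
position: [0.6871, -0.0871, 0.3118]
eef_rot: [[0.239, 0.971, -0.002], [0.971, -0.239, -0.001], [-0.001, -0.001, -1.0]]
contact_force: [-3.6, -2.8, 7.0]
gripper_width: 0.129
grip_force: 31.3
t 6.2 pos [ 0.69 -0.09  0.31] shift cm [ 0.24 -1.95 19.18] rot [-0.07  0.08 -0.13] F [-3.65 -2.8   7.  ] g 0.12906911712704855 31.279636323451996
```

```bash
python3 -m inch '[[0.6,0,0.3,0,0,0,0],[0.6,0,0.6,0.1,0,0,0],[0.6,0,0.9,0.1,0,0,0],[0.6,0,1.2,0.2,0,0,0],[0.6,0,1.5,0.2,0,0,0],[0.6,0,1.7,0.2,0,0,0],[0.6,0,1.9,0.2,0,0,0],[0.6,0,2.0,0.2,0,0,0]]'; python3 -c "
from h import *
go(HINGE)"
```

```text
time: 6.87
position: [0.7031, -0.0911, 0.3093]
eef_rot: [[0.239, 0.971, -0.008], [0.971, -0.239, 0.001], [-0.002, -0.008, -1.0]]
contact_force: [-13.9, -0.8, 7.5]
gripper_width: 0.129
grip_force: 31.9
t 6.8667 pos [ 0.7  -0.09  0.31] shift cm [ 0.25 -3.47 18.95] rot [-0.48  0.09 -0.12] F [-13.86  -0.76   7.53] g 0.12909390109891783 31.9476780295372
```

```bash
python3 -m inch '[[0.6,0,0.2,0,0,0,0],[0.6,0,0.4,0,0,0,0],[0.6,0,0.4,0,0,0,0],[0.6,0,0.4,0,0,0,0]]'
```

```text
time: 7.2
position: [0.7031, -0.0911, 0.3092]
eef_rot: [[0.239, 0.971, -0.016], [0.971, -0.239, 0.002], [-0.002, -0.016, -1.0]]
contact_force: [-20.5, 0.5, 11.9]
gripper_width: 0.125
grip_force: 32.3
```

```bash
python3 -m inch '[[0.6,0,-0.5,0,0,0,0],[0.6,0,-0.5,0,0,0,0],[2.5,0,-0.5,0,0,0,0],[2.5,0,-0.5,0,0,0,0],[2.5,0,-0.5,0,0,0,0],[2.5,0,-0.5,-1,0,0,0],[2.5,0,-0.5,-3,0,0,0],[2.5,0,-0.5,-5,0,0,0]]'
```

```text
time: 7.87
position: [0.7057, -0.0907, 0.3589]
eef_rot: [[0.239, 0.971, -0.002], [0.971, -0.239, 0.001], [0.0, -0.002, -1.0]]
contact_force: [0.3, 0.3, 0.5]
gripper_width: 0.294
grip_force: 0.0
```

The lid is on its stop: pushing another 4 mm produced no motion. I'm backing off so the cameras can see the tray.

```bash
python3 -m inch '[[4,0,-4,-1,0,0,0],[4,8,-18,-1,0,0,0],[4,30,-25,0,0,0,0],[4,30,-25,0,0,0,0],[4,30,-25,0,0,0,0],[4,30,-25,0,0,0,0],[4,30,-25,0,0,0,0],[4,30,-25,0,0,0,0]]'
python3 - <<'E'
from h import *
from rig import optics
for n in("top","scene"):
    d=optics.get_image(n);np.savez(f"pics/{n}2.npz",**d)
    cv2.imwrite(f"pics/{n}2.png",cv2.resize(d["image"][100:280,190:400,::-1] if n=="top" else d["image"][80:290,130:340,::-1],(700,600),interpolation=cv2.INTER_CUBIC))
E
```

```text
time: 8.53
position: [0.5588, 0.1868, 0.3626]
eef_rot: [[0.239, 0.971, 0.002], [0.971, -0.239, 0.001], [0.001, 0.001, -1.0]]
contact_force: [0.2, -0.5, -0.9]
gripper_width: 0.47
grip_force: 0.0
```

View pics/top2.png

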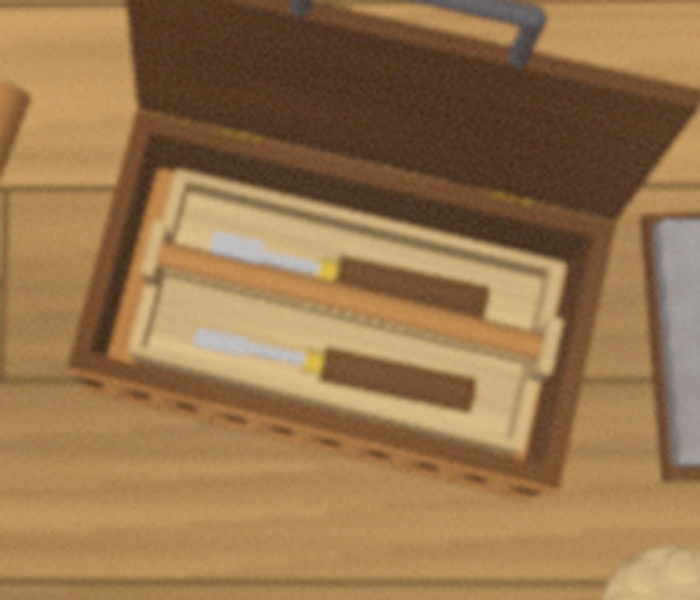

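View pics/scene2.png

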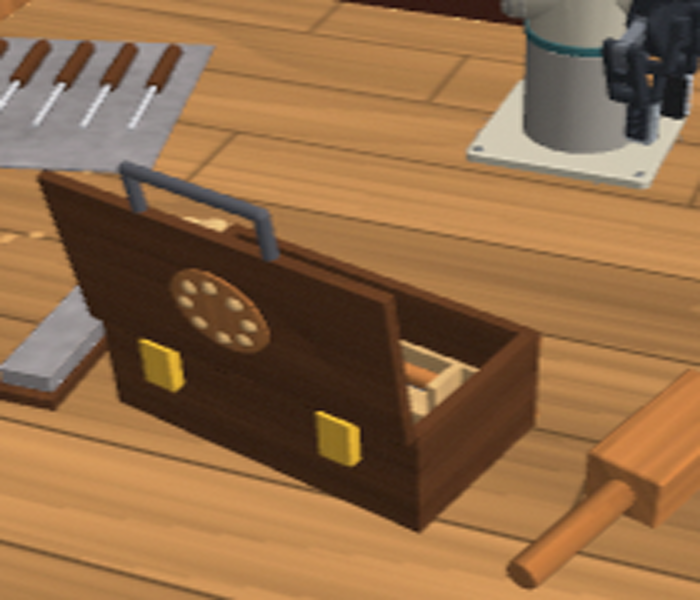

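The lid is open against its stop. In the top crop, the dowel runs from (163,256) to (540,345), with both gouges lying in the tray.

Run:
```python
from h import *
from scipy.spatial.transform import Rotation as Ro
t=load("top2")
px=lambda u,v:(190+u/3.3333-.35,100+v/3.3333-.35)
A=onz(t,*px(163,256),.10);B=onz(t,*px(540,345),.10);M=(A+B)/2;d=(A-B)/np.linalg.norm(A-B)
print("len",np.linalg.norm(A-B)*1e3,"mid",np.round(M,4),"yaw of y",np.degrees(np.arctan2(-d[0],d[1])))
# rim outer corners z=.12
Q=[onz(t,*px(*c),.12) for c in((140,112),(612,220),(555,488),(73,372))]
c=np.mean(Q,0);print("chest centre",np.round(c,4),[round(float(np.linalg.norm(Q[i]-Q[(i+1)%4])*1e3),1) for i in range(4)], "tray in chest frame mm",(M-c)@CX*1e3,(M-c)@YX*1e3)
X=np.array([d[1],-d[0],0]);R=np.c_[np.cross(X,[0,0,-1]),X,[0,0,-1]]
np.savez("pics/tray.npz",M=M,R=R)
go([M[0],M[1],.20],R)
```

```text
len 251.6317696565629 mid [ 0.59 -0.07  0.1 ] yaw of y -13.665181188527034
chest centre [ 0.59 -0.06  0.12] [312.6, 176.1, 311.3, 176.5] tray in chest frame mm 2.0292128076557767 -5.376031813143304
t 8.6333 pos [0.56 0.19 0.36] shift cm [-24.21   8.75  16.18] rot [-0.03 -0.15  0.27] F [ 0.37 -0.65 -0.07] g 0.4658099954350929 0.0
```

```bash
python3 -m inch '[[4,-24.2,8.7,5,0,0,0.3],[4,-24.2,8.7,8,0,0,0.3],[4,-24.2,8.7,12,0,0,0.3],[4,-24.2,8.7,15,0,0,0.3],[4,-24.2,8.7,15,0,0,0.3],[4,-24.2,8.7,15,0,0,0.3],[4,-24.2,8.7,15,0,0,0.3],[4,-24.2,8.7,15,0,0,0.3]]';  python3 -m inch '[[4,0,0,0,0,0,0],[4,0,0,0,0,0,0],[4,0,0,0,0,0,0]]'; python3 -c "
from h import *
d=np.load('pics/tray.npz');M=d['M']
go([M[0],M[1],.081],d['R'])"
```

```text
time: 9.3
position: [0.5843, -0.0754, 0.2075]
eef_rot: [[0.248, 0.969, -0.005], [0.969, -0.248, -0.001], [-0.002, -0.005, -1.0]]
contact_force: [-0.8, 0.1, -0.6]
gripper_width: 0.468
grip_force: 0.0
time: 9.55
position: [0.5871, -0.0705, 0.2134]
eef_rot: [[0.243, 0.97, 0.003], [0.97, -0.243, 0.0], [0.001, 0.002, -1.0]]
contact_force: [0.0, -0.1, 1.0]
gripper_width: 0.47
grip_force: 0.0
t 9.55 pos [ 0.59 -0.07  0.21] shift cm [ 0.49 -0.22 13.24] rot [ 0.14 -0.04 -0.42] F [ 0.05 -0.1   1.02] g 0.46998095691119485 0.0
```

```bash
python3 -m inch '[[4,0.5,-0.2,2,0,0,-0.4],[4,0.5,-0.2,4,0,0,-0.4],[4,0.5,-0.2,6,0,0,-0.4],[4,0.5,-0.2,8,0,0,-0.4],[4,0.5,-0.2,9,0,0,-0.4],[4,0.5,-0.2,9,0,0,-0.4],[4,0.5,-0.2,9,0,0,-0.4]]'; python3 -c "
from h import *
d=np.load('pics/tray.npz');M=d['M']
go([M[0],M[1],.081],d['R'])"
```

```text
time: 10.13
position: [0.5858, -0.0648, 0.1227]
eef_rot: [[0.236, 0.972, 0.001], [0.972, -0.236, -0.0], [0.0, 0.001, -1.0]]
contact_force: [0.2, 0.8, 0.8]
gripper_width: 0.47
grip_force: 0.0
t 10.1333 pos [ 0.59 -0.06  0.12] shift cm [-0.02  0.06  4.17] rot [ 0.06 -0.01  0.03] F [0.17 0.84 0.77] g 0.4704439333880256 0.0
```

```bash
python3 -m inch '[[4,0,0,1,0,0,0],[4,0,0,2,0,0,0],[4,0,0,3,0,0,0],[4,0,0,3.7,0,0,0],[4,0,0,4.2,0,0,0],[4,0,0,4.2,0,0,0],[4,0,0,4.2,0,0,0]]'; python3 -m inch '[[1,0,0,0,0,0,0],[1,0,0,0,0,0,0],[1,0,0,0,0,0,0],[1,0,0,0,0,0,0],[1,0,0,0,0,0,0],[1,0,0,0,0,0,0],[1,0,0,0,0,0,0],[1,0,0,0,0,0,0]]' 40; python3 -m inch '[[1,0,0,0,0,0,0],[1,0,0,0,0,0,0],[1,0,0,0,0,0,0],[1,0,0,0,0,0,0]]' 110
```

```text
time: 10.72
position: [0.5848, -0.0657, 0.0791]
eef_rot: [[0.237, 0.971, -0.001], [0.971, -0.237, 0.0], [-0.0, -0.001, -1.0]]
contact_force: [0.4, 0.3, 0.7]
gripper_width: 0.467
grip_force: 0.0
time: 11.38
position: [0.5862, -0.0659, 0.0804]
eef_rot: [[0.237, 0.971, 0.002], [0.971, -0.237, -0.0], [0.0, 0.002, -1.0]]
contact_force: [3.0, -0.2, 1.6]
gripper_width: 0.196
grip_force: 39.1
time: 11.72
position: [0.5858, -0.0656, 0.0806]
eef_rot: [[0.237, 0.972, 0.001], [0.972, -0.237, 0.0], [0.0, 0.001, -1.0]]
contact_force: [1.6, -1.2, 6.5]
gripper_width: 0.174
grip_force: 107.7
```

Gripped. Now a slow, straight lift.

```bash
python3 -m inch '[[1,0,0,-0.2,0,0,0],[1,0,0,-0.6,0,0,0],[1,0,0,-1.2,0,0,0],[1,0,0,-2,0,0,0],[1,0,0,-3,0,0,0],[1,0,0,-3.8,0,0,0],[1,0,0,-4.3,0,0,0],[1,0,0,-4.5,0,0,0]]'; python3 -m inch '[[1,0,0,-0.2,0,0,0],[1,0,0,-0.8,0,0,0],[1,0,0,-1.8,0,0,0],[1,0,0,-3,0,0,0],[1,0,0,-4.2,0,0,0],[1,0,0,-5.2,0,0,0],[1,0,0,-5.8,0,0,0],[1,0,0,-6,0,0,0]]'; python3 -m inch '[[1,0,0,-0.2,0,0,0],[1,0,0,-0.8,0,0,0],[1,0,0,-1.8,0,0,0],[1,0,0,-3,0,0,0],[1,0,0,-4.2,0,0,0],[1,0,0,-4.9,0,0,0],[1,0,0,-5.3,0,0,0],[1,0,0,-5.5,0,0,0]]';python3 -m inch '[[1,0,0,0,0,0,0],[1,0,0,0,0,0,0],[1,0,0,0,0,0,0],[1,0,0,0,0,0,0],[1,0,0,0,0,0,0],[1,0,0,0,0,0,0]]'
python3 - <<'E'
from h import *
from rig import optics,env
d=optics.get_image("top");e=optics.get_image("scene")
cv2.imwrite("pics/f.png",np.hstack([cv2.resize(x[:,:,::-1],(400,340)) for x in (d["image"][70:280,150:400],e["image"][50:260,110:360])]))
s=env.read_state();print(s["ft_torque"],np.abs(s["qvel"]).max())
E
```

```text
time: 12.38
position: [0.586, -0.0659, 0.1263]
eef_rot: [[0.237, 0.971, 0.002], [0.971, -0.237, -0.001], [-0.0, 0.002, -1.0]]
contact_force: [-2.5, -11.5, -6.5]
gripper_width: 0.174
grip_force: 115.0
time: 13.05
position: [0.5864, -0.066, 0.1871]
eef_rot: [[0.237, 0.971, 0.003], [0.971, -0.237, -0.001], [-0.0, 0.003, -1.0]]
contact_force: [-2.3, -12.3, -6.3]
gripper_width: 0.174
grip_force: 115.1
time: 13.72
position: [0.5859, -0.0658, 0.2414]
eef_rot: [[0.237, 0.971, 0.002], [0.971, -0.237, -0.0], [0.0, 0.002, -1.0]]
contact_force: [0.7, 4.8, -6.0]
gripper_width: 0.175
grip_force: 114.9
time: 14.22
position: [0.585, -0.0657, 0.2393]
eef_rot: [[0.237, 0.971, -0.001], [0.971, -0.237, -0.0], [-0.0, -0.001, -1.0]]
contact_force: [-2.8, -10.2, -6.6]
gripper_width: 0.172
grip_force: 115.0
[ 1.24 -0.41 -0.03] 0.3327742791736258
```

View pics/f.png

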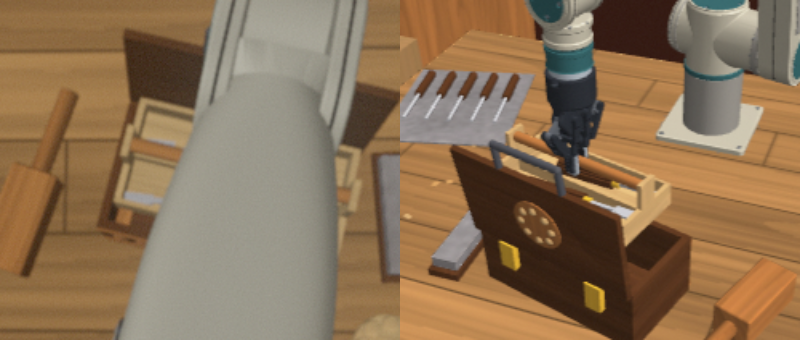

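The tray is held level over the chest with the gouges in it. However, the lateral force varies, so I'm checking for oscillation before handing in.

```bash
for i in 1 2 3 4 5 6; do python3 -m inch '[[1,0,0,0,0,0,0]]' 110 >/dev/null; python3 -c "
from rig import env; import numpy as np
np.set_printoptions(precision=3,suppress=True)
s=env.read_state();print(s['time'],np.array(s['position'])*1e3,np.array(s['qvel']),np.array(s['contact_force']),np.array(s['ft_torque']))"; done
```

```text
14.4 [585.079 -65.684 239.481] [ 0.025  0.006  0.006  0.013 -0.456 -0.019] [ 1.94   9.921 -5.689] [-1.554  0.536  0.014]
14.4833 [585.105 -65.672 239.554] [-0.027 -0.005 -0.003 -0.007  0.494  0.012] [ -2.418 -11.47   -5.813] [ 1.49  -0.548 -0.005]
14.5667 [585.143 -65.651 239.587] [ 0.022  0.003  0.005  0.005 -0.442 -0.018] [ 2.11  10.959 -7.479] [-1.233  0.371  0.007]
14.65 [585.163 -65.702 239.638] [-0.016 -0.001 -0.003 -0.007  0.319  0.009] [-1.446 -9.128 -6.924] [ 0.872 -0.283  0.027]
14.7333 [585.179 -65.648 239.649] [ 0.009  0.001  0.001 -0.    -0.155  0.001] [ 0.98   6.692 -6.839] [-0.264  0.114 -0.024]
14.8167 [585.153 -65.751 239.666] [ 0.001  0.001  0.001  0.007 -0.011  0.001] [-0.191 -2.21  -6.688] [-0.257  0.104  0.007]
```

```bash
cat > q.sh <<'E'
python3 -c "
from rig import env; import numpy as np
s=env.read_state();print(round(s['time'],2),np.round(s['qvel'][4],3),np.round(s['contact_force'][1],1),round(s['grip_force'],1),round(s['position'][2],4),s['gripper_width'])"
E
for i in 1 2 3 4 5 6; do python3 -m inch '[[1,0,0,0,0,0,0]]' >/dev/null; sh q.sh; done; echo 60N; for i in 1 2 3 4 5 6 7 8 9 10; do python3 -m inch '[[1,0,0,0,0,0,0]]' 60 >/dev/null; sh q.sh; done
```

```text
14.9 0.204 -2.2 115.1 0.2397 0.17598591201616023
14.98 -0.348 6.1 115.4 0.2397 0.17643288175884647
15.07 0.446 -9.2 115.3 0.2397 0.1765083834741155
15.15 -0.487 11.4 115.3 0.2397 0.17548323541550206
15.23 0.452 -11.3 115.0 0.2397 0.17101612518948223
15.32 -0.336 9.6 114.9 0.2397 0.17145276952073465
60N
15.4 0.171 -5.4 114.9 0.2397 0.1775156322430609
15.48 0.005 3.4 114.7 0.2397 0.17723639298650595
15.57 -0.196 2.5 115.0 0.2397 0.16980204752544806
15.65 0.313 -5.6 115.4 0.2397 0.17644019452535134
15.73 -0.415 7.6 115.3 0.2397 0.17611061098623387
15.82 0.471 -9.8 115.2 0.2398 0.17607107835180535
15.9 -0.481 11.6 115.1 0.2397 0.17528516828186705
15.98 0.399 -11.5 115.0 0.2397 0.17775433351395747
16.07 -0.243 8.4 114.8 0.2397 0.1751051598561802
16.15 0.072 -4.3 114.8 0.2397 0.17428747078333218
```

```bash
for i in 1 2 3 4 5 ; do python3 -m inch '[[1.3,0,0,0,0,0,0]]' 60 >/dev/null; sh q.sh; done; echo; for i in 1 2 3 4 5 ; do python3 -m inch '[[1.45,0,0,0,0,0,0]]' 60 >/dev/null; sh q.sh; done
```

```text
16.23 0.116 0.2 114.8 0.2397 0.17532984989074246
16.32 -0.299 5.1 115.2 0.2397 0.17568263439699644
16.4 0.413 -8.1 115.2 0.2397 0.17391531170994529
16.48 -0.479 10.5 115.0 0.2397 0.1795657296151341
16.57 0.487 -11.6 115.2 0.2397 0.17564289645773884

16.65 -0.43 12.0 114.4 0.2397 0.1752021622031797
16.73 0.278 -8.8 113.9 0.2397 0.17501001103287708
16.82 -0.106 4.9 113.9 0.2397 0.1759291360837749
16.9 -0.034 -2.8 113.7 0.2397 0.17475255538356735
16.98 0.219 -2.8 114.0 0.2397 0.17514779450081064
```

```bash
for i in 1 2 3 4 5 6 ; do python3 -m inch '[[1.55,0,0,0,0,0,0]]' 60 >/dev/null; sh q.sh; done; echo; for i in 1 2 3 4 5 6 7 8; do python3 -m inch '[[1.6,0,0,0,0,0,0]]' 60 >/dev/null; sh q.sh; done
```

```text
17.07 0.015 0.6 73.8 0.2397 0.18129168537937745
17.15 -0.025 -0.1 73.9 0.2397 0.18557964894062506
17.23 0.057 -1.0 73.8 0.2397 0.18623767111431724
17.32 -0.08 1.4 73.8 0.2397 0.18781280798467645
17.4 0.094 -2.2 73.8 0.2397 0.18385867714963353
17.48 -0.089 1.3 73.8 0.2397 0.18221601189684564

17.57 0.038 -0.8 56.6 0.2397 0.19086164928257424
17.65 -0.001 -0.0 56.6 0.2397 0.19299591869804278
17.73 -0.037 1.3 56.6 0.2397 0.18906919930310756
17.82 0.001 0.8 56.6 0.2397 0.1858364737695575
17.9 0.039 -1.8 56.6 0.2397 0.18961798104271496
17.98 -0.002 -0.1 56.6 0.2397 0.19009965962607964
18.07 -0.036 1.4 56.6 0.2397 0.18646858408661926
18.15 0.004 0.6 56.6 0.2397 0.19038081673454268
```

```bash
for i in 1 2 3 4 5 6 7 8; do python3 -m inch '[[1.63,0,0,0,0,0,0]]' 60 >/dev/null; sh q.sh; done
python3 - <<'E'
from h import *
from rig import optics
e=optics.get_image("scene");d=optics.get_image("top")
cv2.imwrite("pics/g.png",np.hstack([cv2.resize(x[:,:,::-1],(400,340)) for x in (d["image"][70:280,150:400],e["image"][50:260,110:360])]))
E
```

```text
18.23 -0.018 -0.6 46.5 0.2397 0.1935973517222117
18.32 -0.001 -0.9 46.5 0.2397 0.1935010404063281
18.4 0.02 -1.3 46.5 0.2397 0.1953687407854517
18.48 0.014 0.6 46.5 0.2397 0.1936717623095411
18.57 -0.013 0.9 46.5 0.2397 0.19225522831103287
18.65 -0.019 0.9 46.5 0.2397 0.19421292084450162
18.73 0.001 -1.0 46.5 0.2397 0.19317299980590374
18.82 0.022 -0.6 46.5 0.2397 0.1890463768091681
```

View pics/g.png

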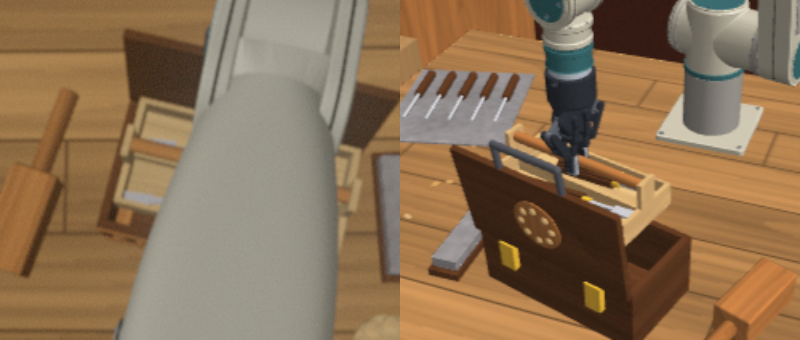

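The tray is unchanged, level over the chest and now still, with its underside about 0.19 m up. Handing in.

```bash
python3 -c "
from rig import workorder; print(workorder.sign_off())"
```

```text
the job is handed in; nothing more can be done
None
```

The job is handed in at about 19 s of the 56 s, with no verdict returned: the lid is open on its stop, and the tray is held level over the chest with both gouges in it, its underside about 7 cm above the rim, after I eased the grip to about 46 N to stop a wrist vibration.

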